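# Sort the stone cases by weight

### The job

The four closed stone cases on the carving bench look alike, but some still hold their sharpening stone and the rest are empty. Without opening them, feel by lifting which is which: put every case that holds a stone in the low steel tray and every empty one in the wooden box with the raised ends, each resting flat on the tray's floor with its lid up. The stones are brittle, so set the cases down, do not drop them, and leave the other things on the bench where they are.

Things in the scene. Friction and masses are not known exactly. Their poses are not given: they have to be found in the camera images.
- case_a: closed wooden stone case, one of four alike: 92 mm long (x), 64 mm wide (y; grip across this), 48 mm high, flat lid pinned shut with two brass pins. Origin: centre of the underside, z up through the lid. Empty it weighs 110 to 130 g (1.1 to 1.3 N), with its stone 320 to 410 g (3.1 to 4.0 N); the stone has 1 to 2 mm of play. Which hold one changes from run to run. Starts lid up on the bench, any yaw.
- case_b: closed wooden stone case, one of four alike: 92 mm long (x), 64 mm wide (y; grip across this), 48 mm high, flat lid pinned shut with two brass pins. Origin: centre of the underside, z up through the lid. Empty it weighs 110 to 130 g (1.1 to 1.3 N), with its stone 320 to 410 g (3.1 to 4.0 N); the stone has 1 to 2 mm of play. Which hold one changes from run to run. Starts lid up on the bench, any yaw.
- case_c: closed wooden stone case, one of four alike: 92 mm long (x), 64 mm wide (y; grip across this), 48 mm high, flat lid pinned shut with two brass pins. Origin: centre of the underside, z up through the lid. Empty it weighs 110 to 130 g (1.1 to 1.3 N), with its stone 320 to 410 g (3.1 to 4.0 N); the stone has 1 to 2 mm of play. Which hold one changes from run to run. Starts lid up on the bench, any yaw.
- case_d: closed wooden stone case, one of four alike: 92 mm long (x), 64 mm wide (y; grip across this), 48 mm high, flat lid pinned shut with two brass pins. Origin: centre of the underside, z up through the lid. Empty it weighs 110 to 130 g (1.1 to 1.3 N), with its stone 320 to 410 g (3.1 to 4.0 N); the stone has 1 to 2 mm of play. Which hold one changes from run to run. Starts lid up on the bench, any yaw.
- steel_tray: low sheet-steel tray with a wire handle at each end, fixed, left or right of the cases; for cases that hold a stone. Outside 262 (x) by 162 mm (y), walls 4 mm thick and 25 mm high with the rolled rim; inside 254 by 154 mm, flat floor 4 mm above the bench. Origin: centre of the underside, on the bench.
- wood_box: deeper open box of dark wood, fixed, on the other side of the cases from the steel tray; for empty cases. Outside 270 (x) by 170 mm (y), boards 8 mm thick; long sides 40 mm high, the end boards at +x and -x 58 mm high with a hand slot; inside 254 by 154 mm, flat floor 8 mm above the bench. Origin: centre of the underside, on the bench.
- blank: pale roughed-out wood blank, 58 x 46 mm, 39 mm high, loose among the cases; not to be disturbed. Origin: centre of the underside.
- toad: small dark carved toad, about 34 x 38 mm, 39 mm high, loose among the nearer cases; not to be disturbed. Origin: centre of the underside.
- gouge: wood-handled gouge, 224 mm long, 24 mm thick, lying on the bench beyond the cases; not to be disturbed. Origin: on the bench under its length's middle (within 6 mm); blade towards its +x.
- bar_chisel: all-steel bar chisel, 180 mm long, 20 mm wide, 7 mm thick, lying on the robot's side of the cases; not to be disturbed. Origin: on the bench, 85 mm from its blunt end; edge towards its +x.
- dust_brush: flat dark-handled dust brush, 177 mm long, 34 mm wide, 14 mm high, lying beyond the cases to the right; not to be disturbed. Origin: on the bench, 110 mm from the handle's end; bristles towards its +x.

How it is judged:
At the end, for the whole second after the job is handed in: Each case with a stone (presses over 2 N) is in the steel tray, each empty one (0.3 to 2 N) in the wooden box: on the tray's floor within 5 mm, lid up, tilt under 0.06 rad, centre within 105 mm lengthwise and 60 mm crosswise of the tray's, let go, at rest (((x of case_a in the frame of steel_tray between -0.105 and 0.105 m and y of case_a in the frame of steel_tray between -0.06 and 0.06 m and z of case_a in the frame of steel_tray between 0 and 0.009 m and angle between case_a's own z axis and vertical below 0.06 rad and linear speed of case_a below 0.02 m/s and angular speed of case_a below 0.2 rad/s and contact force between case_a and steel_tray above 2 N) or (x of case_a in the frame of wood_box between -0.105 and 0.105 m and y of case_a in the frame of wood_box between -0.06 and 0.06 m and z of case_a in the frame of wood_box between 0.004 and 0.013 m and angle between case_a's own z axis and vertical below 0.06 rad and linear speed of case_a below 0.02 m/s and angular speed of case_a below 0.2 rad/s and contact force between case_a and wood_box between 0.3 and 2 N)) and ((x of case_b in the frame of steel_tray between -0.105 and 0.105 m and y of case_b in the frame of steel_tray between -0.06 and 0.06 m and z of case_b in the frame of steel_tray between 0 and 0.009 m and angle between case_b's own z axis and vertical below 0.06 rad and linear speed of case_b below 0.02 m/s and angular speed of case_b below 0.2 rad/s and contact force between case_b and steel_tray above 2 N) or (x of case_b in the frame of wood_box between -0.105 and 0.105 m and y of case_b in the frame of wood_box between -0.06 and 0.06 m and z of case_b in the frame of wood_box between 0.004 and 0.013 m and angle between case_b's own z axis and vertical below 0.06 rad and linear speed of case_b below 0.02 m/s and angular speed of case_b below 0.2 rad/s and contact force between case_b and wood_box between 0.3 and 2 N)) and ((x of case_c in the frame of steel_tray between -0.105 and 0.105 m and y of case_c in the frame of steel_tray between -0.06 and 0.06 m and z of case_c in the frame of steel_tray between 0 and 0.009 m and angle between case_c's own z axis and vertical below 0.06 rad and linear speed of case_c below 0.02 m/s and angular speed of case_c below 0.2 rad/s and contact force between case_c and steel_tray above 2 N) or (x of case_c in the frame of wood_box between -0.105 and 0.105 m and y of case_c in the frame of wood_box between -0.06 and 0.06 m and z of case_c in the frame of wood_box between 0.004 and 0.013 m and angle between case_c's own z axis and vertical below 0.06 rad and linear speed of case_c below 0.02 m/s and angular speed of case_c below 0.2 rad/s and contact force between case_c and wood_box between 0.3 and 2 N)) and ((x of case_d in the frame of steel_tray between -0.105 and 0.105 m and y of case_d in the frame of steel_tray between -0.06 and 0.06 m and z of case_d in the frame of steel_tray between 0 and 0.009 m and angle between case_d's own z axis and vertical below 0.06 rad and linear speed of case_d below 0.02 m/s and angular speed of case_d below 0.2 rad/s and contact force between case_d and steel_tray above 2 N) or (x of case_d in the frame of wood_box between -0.105 and 0.105 m and y of case_d in the frame of wood_box between -0.06 and 0.06 m and z of case_d in the frame of wood_box between 0.004 and 0.013 m and angle between case_d's own z axis and vertical below 0.06 rad and linear speed of case_d below 0.02 m/s and angular speed of case_d below 0.2 rad/s and contact force between case_d and wood_box between 0.3 and 2 N))); the robot touches nothing.
It fails at once if a bystander (blank, toad, gouge, bar chisel or dust brush) is shifted by more than 30 mm (distance of any of blank, toad, gouge, bar_chisel, dust_brush from where it was at the start of the episode above 0.03 m).
It fails at once if a case is dropped or thrown: it moves faster than 0.7 m/s with no finger on it (a fall of about 25 mm) ((linear speed of case_a above 0.7 m/s and contact force between the fingers and case_a below 0.05 N) or (linear speed of case_b above 0.7 m/s and contact force between the fingers and case_b below 0.05 N) or (linear speed of case_c above 0.7 m/s and contact force between the fingers and case_c below 0.05 N) or (linear speed of case_d above 0.7 m/s and contact force between the fingers and case_d below 0.05 N)).
It also fails if it takes over 72 s, if anything falls off the work surface, if the arm or the gripper's body presses on something with over 40 N, if the wrist force passes 120 N, or if a joint passes its speed limit or range.

### The arm

A 6-joint arm with a two-finger parallel gripper is mounted at the origin on the work surface. World frame = base frame: x ahead of the robot, y to its left, z up, the work surface at z = 0. Lengths are in m, angles in rad, forces in N, time in s.
With the tool pointing down it reaches from about 0.25 to 0.8 m from the base axis. Payload 8.5 kg.
Tool frame: the origin (TCP) lies at the very end of the fingers, on their centre line; the grasp point (between the pads) lies 19 mm behind it; z points along the fingers, y is the direction in which the jaws open and shut (so a half turn about z gives the same grasp; the last joint's range is limited). The gripper opens to 85 mm and grips with 20 to 120 N. Pads are 22 mm wide; open, the fingers measure 114 mm over their backs; the gripper's body (76 mm by 85 mm) begins 54 mm behind the grasp point. The pads swing forward as they close: fully open they stand 13 mm farther back than shut.
Start: joints at [1.189, 0.238, -0.013, 1.319, 0, 1.571], TCP at [0.196, 0.487, 0.231] pointing down, gripper open.
Joint ranges: [-2.66, 2.66], [-1.03, 1.9], [-1.14, 1.46], [-1.82, 2.27], [-1.45, 1.34], [-3.14, 3.14]. Speed limits (rad/s): [2.22, 2.22, 2.79, 3.14, 3.14, 3.14].

### API

Orientations are given as a unit quaternion [w, x, y, z].
In Python, from bench import r gives the robot as it stands.
- The arm moves only by the tool carry_out, never from a script. Its argument "commands" is a list that holds one entry, the list of rows, each a list of 6 numbers: the shift along the world's x, y, z normalised to -1 to 1, where 1 is 120 mm, then the turn, a rotation vector about the world's x, y, z normalised to -1 to 1, where 1 is pi rad. A call has 1 to 8 rows; each row is the pose to reach, as a shift and turn from the pose commanded when the call began, turning the shorter way round; what a row does not reach only later rows make up. A row lasts 1/12 s, in which the tool goes at most 41.7 mm and 7.16 degrees, less where a joint would pass 70% of its speed; a pose out of reach is approached as far as the arm can. A call with a number of a shift or a turn outside -1 to 1 is refused whole. A call with a gripper value outside its range is refused whole. "jaw" is the opening, from -1 (shut) to 1 (fully open), set as the call begins (left out, the last holds). The fingers move at their own pace and stop on an object; the grip force is fixed at half the most. Time passes only in rows, so rows that repeat a pose let the fingers close. It gives the time, the measured TCP pose, the force and the opening at its end, in the units of the state.
- r.get_obs(): the state, without advancing time (a new reading comes with each control period).
- r.grab_frame(name): name is "side" or "top" or "wrist"; returns a dict with "color" (420x560x3 uint8, blue, green, red), "camera_matrix" (3x3 intrinsics, pixels), "distortion" ([k1, k2, p1, p2, k3] as OpenCV has them; the pictures are not rectified), "extrinsics" (4x4, takes a point from world to camera coordinates). Camera axes: x right, y up, looking along -z (the intrinsics and any distortion apply to the point x, -y, -z); pixel columns grow to the right and rows downward; lengths in m; the calibration is good to about 2 mm. A picture is of the moment at which its call begins. There is no depth.
- r.sign_off(): hands the job in, once; it reports no verdict.
Trained networks look in the newest picture that a camera, given by its name, has taken for a name from the list of things; names that differ only in an ending like _2 or _b are one class to them, and where a whole thing is asked for, a point or a joint stands for the part that bears it (a point fixed in the world has none). Each returns a list of dicts, best first, with "score" (0 to 1); they miss things now and then, are a little off and sometimes report something else, mostly with a low value. They report only what shows in the picture. A call takes as long as a camera call.
- r.search_frame(query, camera): "xyz" ([x, y, z] in m, in the coordinates of the camera as it stood for that picture, good to about 4 mm: the middle of the surface that is visible of it).
- r.cut_out(query, camera): "pixels" (420x560 bool, what is visible of it).
The state is a dict: "t": time; "qpos": joint angles; "joint_vel": joint speeds; "joint_torque": joint torques, N m; "tool_pos": TCP position; "tool_rot": TCP orientation; "contact_force": force on the tool from outside, world axes, zero at the start; "wrist_torque": the same for the moment, N m; "finger_gap": finger opening in m.
Only numpy, scipy, OpenCV 4.12 (cv2) and the standard library are available. Lean on these libraries where they do the work, as an engineer would, in place of code of your own. Each camera call takes 0.05 s, during which the arm holds its last target.

## Working session

There is one attempt and no reset: what is moved stays moved. The work goes in short steps, Python scripts to look and compute and a tool call to move; the robot and the scene stay as the last step left them, time stands still between calls to the robot, and variables do not carry over. Pictures are saved under pics/ and viewed, and the job is handed in when it is done.

Besides the shell and the picture viewer there is one more tool, called after "Emit:" by a JSON object that holds its "method" and its "body". carry_out: Moves the arm, as the interface text tells. Its arguments: {"type":"object","properties":{"commands":{"type":"array"},"jaw":{"type":"number"}},"required":["commands"]}

```bash
mkdir -p pics; ls
cat > h.py <<'E'
import numpy as np, cv2
from bench import r
def w2c(f,P):
    P=np.atleast_2d(P).astype(float);E=f["extrinsics"]
    c=P@E[:3,:3].T+E[:3,3]; return c
def proj(f,P):
    c=w2c(f,P)*[1,-1,-1]
    return cv2.projectPoints(c,np.zeros(3),np.zeros(3),np.array(f["camera_matrix"],float),np.array(f["distortion"],float))[0][:,0]
def ray(f,px):
    p=cv2.undistortPoints(np.array(px,float).reshape(-1,1,2),np.array(f["camera_matrix"],float),np.array(f["distortion"],float))[:,0]
    E=np.array(f["extrinsics"]);d=np.c_[p[:,0],-p[:,1],-np.ones(len(p))]@E[:3,:3]
    o=-E[:3,:3].T@E[:3,3]; return o,d
def onz(f,px,z):
    o,d=ray(f,px); return o+d*((z-o[2])/d[:,2])[:,None]
def cw(f,x):
    E=np.array(f["extrinsics"]); return E[:3,:3].T@(np.array(x)-E[:3,3])
E
python3 - <<'E'
from h import *
for n in ["top","side","wrist"]:
    f=r.grab_frame(n); f["extrinsics"]=np.array(f["extrinsics"]); cv2.imwrite(f"pics/{n}0.png",f["color"])
    print(n,cw(f,[0,0,0]).round(3))
o=r.get_obs();print({k:np.round(v,3) for k,v in o.items()})
E
```

```text
pics
top [0.492 0.002 1.158]
side [ 0.076 -0.55   0.859]
wrist [0.129 0.514 0.373]
{'t': np.float64(0.15), 'qpos': array([ 1.189,  0.239, -0.014,  1.319,  0.   ,  1.571]), 'joint_vel': array([-0.   , -0.002,  0.003, -0.001, -0.   ,  0.   ]), 'joint_torque': array([ 0.0000e+00, -5.3908e+01,  3.4660e+01,  1.4000e-02, -0.0000e+00,
        0.0000e+00]), 'tool_pos': array([0.195, 0.487, 0.231]), 'tool_rot': array([-0.   ,  0.19 ,  0.982, -0.001]), 'contact_force': array([-0.897, -0.831, -0.665]), 'wrist_torque': array([-0.006, -0.015,  0.008]), 'finger_gap': np.float64(0.086)}
```

View pics/top0.png

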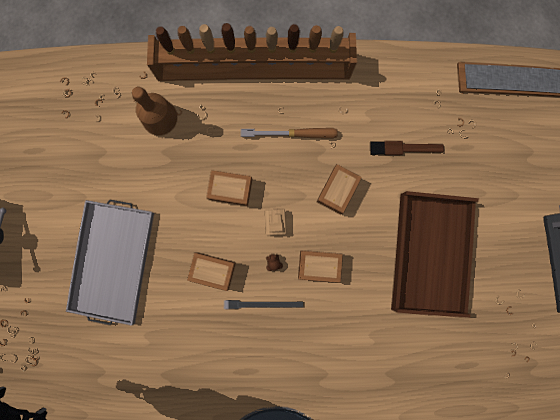

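View pics/side0.png

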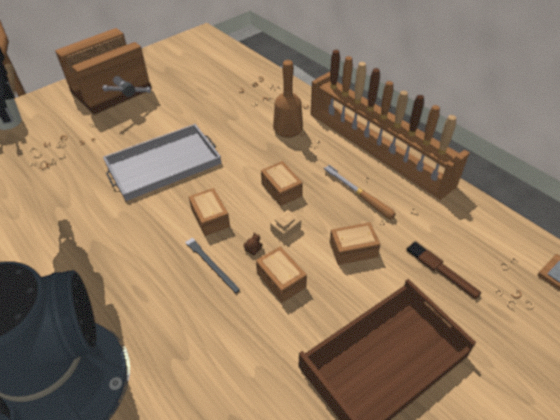

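The top view shows the steel tray at (112,262), the wood box at (437,254), and cases at (230,187), (341,189), (212,271) and (322,266). The blank is at (276,222), the toad at (275,263) and the chisel at (265,304). Next I fit poses from the masks.

```bash
cat > fit.py <<'E'
from h import *
from scipy.optimize import minimize
def boxpts(x,y,yaw,L,W,z0,z1):
    c,s=np.cos(yaw),np.sin(yaw)
    P=[[x+c*a-s*b,y+s*a+c*b,z] for a in(-L/2,L/2) for b in(-W/2,W/2) for z in(z0,z1)]
    return np.array(P)
def sil(f,p,d):
    m=np.zeros((1680,2240),np.uint8)
    h=cv2.convexHull((proj(f,boxpts(*p,*d))*4+1.5).round().astype(np.int32)); cv2.fillConvexPoly(m,h,1)
    return cv2.resize(m.astype(np.float32),(560,420),interpolation=cv2.INTER_AREA)
def fit(views,d,p0):
    def cost(q):
        p=[q[0],q[1],q[2]]; return sum(np.abs(sil(f,p,d)-m).sum()/m.sum() for f,m in views)
    best=None
    for yaw in p0[2]:
        q=np.array([p0[0],p0[1],yaw])
        S=np.array([q,q+[.01,0,0],q+[0,.01,0],q+[0,0,.2]])
        s=minimize(cost,q,method="Nelder-Mead",options=dict(initial_simplex=S,xatol=2e-4,fatol=1e-4,maxiter=200))
        if best is None or s.fun<best.fun: best=s
    return best
E
python3 - <<'E'
from fit import *
import pickle
F={n:r.grab_frame(n) for n in("top","side")}
out={}
for q in ["case_a","steel_tray","wood_box","blank","toad","gouge","bar_chisel","dust_brush"]:
    for n in F:
        a=r.cut_out(q,n); out[q,n]=[(x["score"],x["pixels"]) for x in a]
        for s,m in out[q,n]:
            ys,xs=np.nonzero(m); print(q,n,round(s,2),m.sum(),xs.mean().round(),ys.mean().round(), onz(F[n],[[xs.mean(),ys.mean()]],.02)[0].round(3))
pickle.dump((F,out),open("m.pkl","wb"))
print(r.get_obs()["t"])
E
```

```text
case_a top 0.97 1262 211.0 271.0 [0.442 0.144 0.02 ]
case_a top 0.78 1183 320.0 266.0 [ 0.452 -0.102  0.02 ]
case_a top 0.67 1316 229.0 188.0 [0.63  0.103 0.02 ]
case_a top 0.63 1202 339.0 190.0 [ 0.625 -0.147  0.02 ]
case_a side 0.84 1819 281.0 274.0 [ 0.456 -0.099  0.02 ]
case_a side 0.82 1269 281.0 183.0 [0.634 0.105 0.02 ]
case_a side 0.57 1338 209.0 211.0 [0.446 0.146 0.02 ]
case_a side 0.55 1652 354.0 243.0 [ 0.63  -0.143  0.02 ]
steel_tray top 0.65 8243 109.0 262.0 [0.462 0.38  0.02 ]
steel_tray side 0.55 4934 161.0 161.0 [0.455 0.374 0.02 ]
wood_box top 0.74 9318 434.0 255.0 [ 0.475 -0.365  0.02 ]
wood_box side 0.98 14517 386.0 356.0 [ 0.479 -0.365  0.02 ]
blank top 0.7 503 275.0 222.0 [ 0.551 -0.001  0.02 ]
blank side 0.67 615 285.0 225.0 [ 0.552 -0.003  0.02 ]
toad top 0.7 524 261.0 304.0 [0.367 0.032 0.02 ]
toad top 0.49 232 273.0 262.0 [0.461 0.003 0.02 ]
toad side 0.73 307 253.0 244.0 [0.462 0.001 0.02 ]
toad side 0.35 1642 354.0 243.0 [ 0.631 -0.143  0.02 ]
gouge side 0.86 561 366.0 196.0 [ 0.757 -0.064  0.02 ]
bar_chisel top 0.69 531 260.0 304.0 [0.367 0.033 0.02 ]
bar_chisel side 0.87 429 212.0 265.0 [0.362 0.015 0.02 ]
bar_chisel side 0.41 612 285.0 225.0 [ 0.552 -0.003  0.02 ]
dust_brush top 0.57 789 401.0 148.0 [ 0.723 -0.295  0.02 ]
dust_brush side 0.85 1040 441.0 268.0 [ 0.719 -0.312  0.02 ]
1.05
```

Run:
```python
from fit import *
import pickle
F,out=pickle.load(open("m.pkl","rb"))
img={n:cv2.resize(F[n]["color"],None,fx=1.4,fy=1.4) for n in F}
def near(q,n,xy):
    b=None
    for s,m in out[q,n]:
        ys,xs=np.nonzero(m);p=onz(F[n],[[xs.mean(),ys.mean()]],.02)[0][:2]
        if np.hypot(*(p-xy))<.05: b=m.astype(np.float32)
    return b
def draw(p,d):
    P=boxpts(*p,*d)
    for n in F:
        px=(proj(F[n],P)*1.4)
        for i in range(8):
            for j in (1,2,4):
                if not i&j: cv2.line(img[n],tuple(px[i].astype(int)),tuple(px[i|j].astype(int)),(0,255,0),1)
res={}
Y=[0,.8,1.57,2.4]
for nm,q,xy,d in [("NL","case_a",(.443,.144),(.092,.064,0,.048)),("NR","case_a",(.453,-.1),(.092,.064,0,.048)),("FL","case_a",(.631,.104),(.092,.064,0,.048)),("FR","case_a",(.627,-.145),(.092,.064,0,.048)),
  ("blank","blank",(.551,-.002),(.058,.046,0,.039)),("toad","toad",(.461,.002),(.034,.038,0,.039)),
  ("tray","steel_tray",(.46,.377),(.262,.162,0,.025)),("box","wood_box",(.476,-.365),(.27,.17,0,.04))]:
    yy=Y if "case" in q or q=="blank" else ([0,.8] if q=="toad" else [1.3,1.6,1.8])
    for vs in (["top"],["side"],["top","side"]):
        v=[(F[n],near(q,n,xy)) for n in vs]
        if any(m is None for _,m in v): continue
        s=fit(v,d,(*xy,yy)); x=s.x; x[2]=(x[2]+np.pi/2)%np.pi-np.pi/2
        print(nm,vs,x.round(4),round(s.fun,3))
        if q in("steel_tray","wood_box") and len(vs)==1: pass
    res[nm]=(x,d); draw(x,d)
pickle.dump(res,open("res.pkl","wb"))
for n in img: cv2.imwrite(f"pics/{n}1.png",img[n])
```

```text
NL ['top'] [0.4426 0.142  1.2994] 0.046
NL ['side'] [0.444  0.1436 1.3324] 0.043
NL ['top', 'side'] [0.4432 0.1425 1.3168] 0.099
NR ['top'] [ 0.4533 -0.1007  1.4615] 0.074
NR ['side'] [ 0.4539 -0.1004  1.4831] 0.024
NR ['top', 'side'] [ 0.4538 -0.1006  1.4748] 0.101
FL ['top'] [0.6283 0.1023 1.3865] 0.039
FL ['side'] [0.6317 0.1025 1.3977] 0.031
FL ['top', 'side'] [0.6298 0.1025 1.3915] 0.109
FR ['top'] [ 0.6242 -0.1455 -0.4936] 0.07
FR ['side'] [ 0.6271 -0.1446 -0.482 ] 0.046
FR ['top', 'side'] [ 0.6253 -0.1457 -0.4866] 0.134
blank ['top'] [ 0.5504 -0.0015  0.0713] 0.106
blank ['side'] [ 0.5529 -0.0029  0.2508] 0.219
blank ['top', 'side'] [ 0.5505 -0.0016  0.068 ] 0.343
toad ['top'] [ 0.4633  0.0018 -1.4349] 0.232
toad ['side'] [0.4614 0.0027 0.958 ] 0.418
toad ['top', 'side'] [0.4607 0.0027 1.0444] 0.772
tray ['top'] [ 0.4622  0.3837 -0.179 ] 0.036
tray ['side'] [ 0.464   0.3857 -0.175 ] 0.029
tray ['top', 'side'] [ 0.4625  0.3846 -0.1745] 0.073
box ['top'] [ 0.4761 -0.366  -0.1051] 0.026
box ['side'] [ 0.4796 -0.3649 -0.1012] 0.044
box ['top', 'side'] [ 0.4768 -0.3655 -0.1021] 0.076
```

View pics/top1.png

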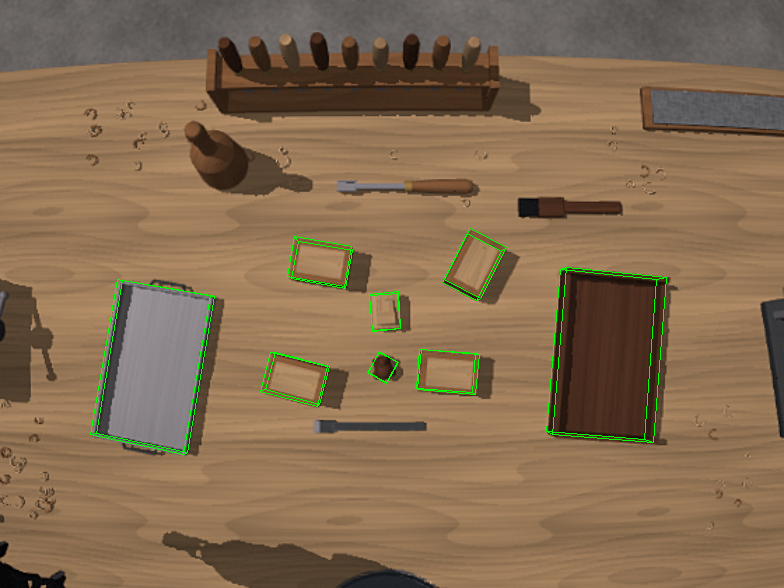

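View pics/side1.png

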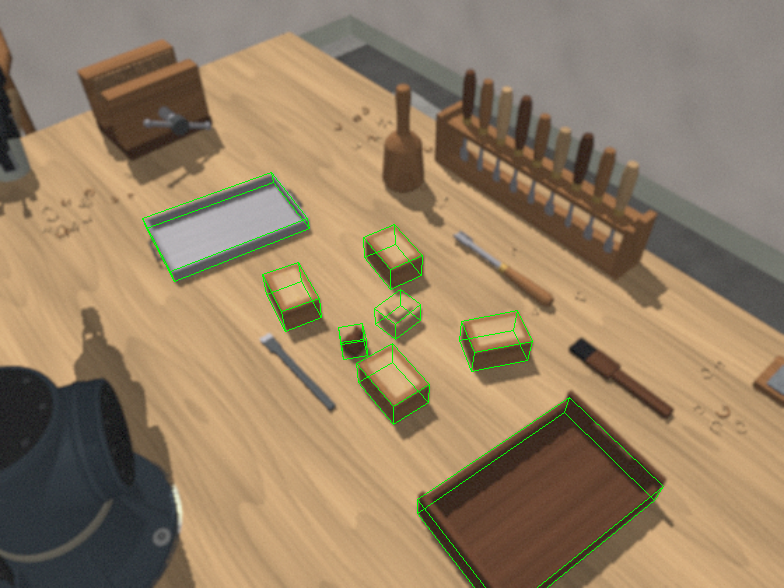

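Emit:
{"method": "carry_out", "body": {"commands": [[[0.35,-0.48,0,0,0,-0.08],[0.69,-0.95,0,0,0,-0.153],[0.69,-0.95,0,0,0,-0.153],[0.69,-0.95,0,0,0,-0.153],[0.69,-0.95,0,0,0,-0.153]]], "jaw": 1}}

```text
t: 1.47
tool_pos: [0.2799, 0.3705, 0.2316]
tool_rot: [0.0, 0.422, 0.906, -0.0]
contact_force: [0.3, -0.0, 0.7]
finger_gap: 0.0852
```

Emit:
{"method": "carry_out", "body": {"commands": [[[0.69,-0.95,0,0,0,-0.153],[0.69,-0.95,0,0,0,-0.153],[0.69,-0.95,0,0,0,-0.153],[0.69,-0.95,0,0,0,-0.153],[0.69,-0.95,0,0,0,-0.153]]]}}

```text
t: 1.88
tool_pos: [0.3627, 0.2574, 0.2314]
tool_rot: [0.0, 0.625, 0.781, 0.0]
contact_force: [0.1, -0.1, 0.5]
finger_gap: 0.0852
```

Emit:
{"method": "carry_out", "body": {"commands": [[[0.69,-0.95,-0.9,0,0,-0.153],[0.69,-0.95,-0.9,0,0,-0.153],[0.69,-0.95,-0.9,0,0,-0.153],[0.69,-0.95,-0.9,0,0,-0.153],[0.69,-0.95,-0.9,0,0,-0.153],[0.69,-0.95,-0.9,0,0,-0.153]]]}}

```text
t: 2.38
tool_pos: [0.4437, 0.1443, 0.1213]
tool_rot: [-0.001, 0.79, 0.613, -0.002]
contact_force: [-0.4, 0.4, 0.2]
finger_gap: 0.0848
```

```bash
cat > st.py <<'E'
from h import *
def jaw(o):
    w,x,y,z=o["tool_rot"]; return (2*np.arctan2(y,x)-np.pi/2)
def st(n=1):
    fs=[];tq=[];ps=[]
    for i in range(n):
        if n>1: r.grab_frame("wrist")
        o=r.get_obs(); fs.append(o["contact_force"]);tq.append(o["joint_torque"]);ps.append(o["tool_pos"])
    print("t",round(float(o["t"]),2),"pos",np.mean(ps,0).round(4),"jaw",round(float(jaw(o)),3),"F",np.mean(fs,0).round(2),"sd",np.std(fs,0).round(2)[2],"tq",np.mean(tq,0)[1:4].round(2),"gap",round(float(o["finger_gap"]),4),"q",np.round(o["qpos"],2))
E
python3 - <<'E'
from st import *
st(4)
for n in("wrist","side"): cv2.imwrite(f"pics/{n}2.png",r.grab_frame(n)["color"])
E
```

```text
t 2.58 pos [0.4439 0.1462 0.1236] jaw -0.25 F [-0.56 -0.    0.11] sd 0.24 tq [-46.37  30.52  -0.18] gap 0.0858 q [ 0.32  0.2  -0.35  1.02  0.    2.14]
```

View pics/wrist2.png

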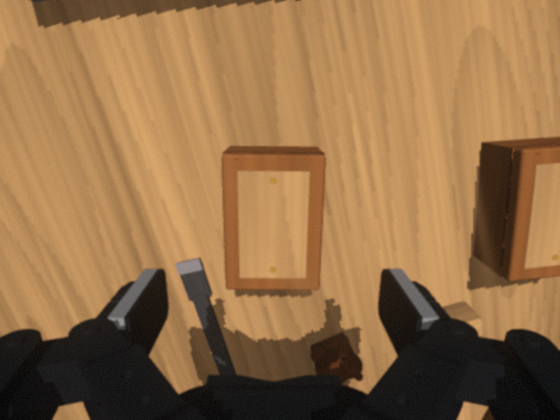

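View pics/side2.png

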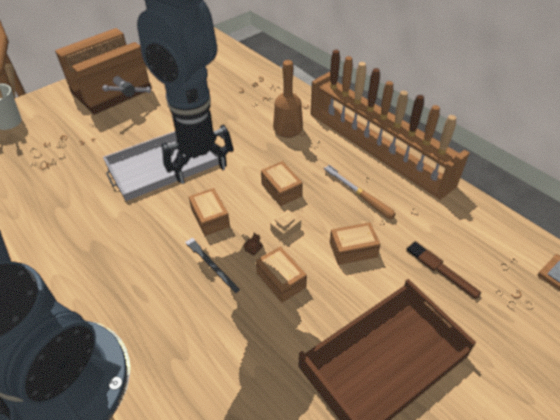

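Run:
```python
from st import *
from fit import boxpts
import pickle
res=pickle.load(open("res.pkl","rb"))
o=r.get_obs();p=o["tool_pos"]
for n in("side","wrist"):
    f=r.grab_frame(n);im=f["color"].copy()
    print(n,proj(f,[p]).round(0),proj(f,[p+[0,0,.02]]).round(0))
    print(proj(f,boxpts(*res["NL"][0],*res["NL"][1])).round(0).tolist())
```

```text
side [[202. 179.]] [[201. 172.]]
[[230.0, 227.0], [228.0, 213.0], [204.0, 236.0], [201.0, 223.0], [215.0, 201.0], [213.0, 187.0], [191.0, 210.0], [187.0, 196.0]]
wrist [[275. 275.]] [[276. 298.]]
[[314.0, 261.0], [322.0, 291.0], [234.0, 261.0], [227.0, 291.0], [318.0, 146.0], [328.0, 155.0], [231.0, 146.0], [222.0, 155.0]]
```

Emit:
{"method": "carry_out", "body": {"commands": [[[0,-0.01,-0.3,0,0,0],[0,-0.01,-0.6,0,0,0],[0,-0.01,-0.8,0,0,0],[0,-0.01,-0.94,0,0,0],[0,-0.01,-0.94,0,0,0],[0,-0.01,-0.94,0,0,0]]]}}

```text
t: 3.28
tool_pos: [0.4435, 0.1442, 0.0105]
tool_rot: [-0.0, 0.79, 0.613, -0.001]
contact_force: [0.8, -0.5, 0.4]
finger_gap: 0.0857
```

Emit:
{"method": "carry_out", "body": {"commands": [[[0,0,0,0,0,0],[0,0,0,0,0,0],[0,0,0,0,0,0],[0,0,0,0,0,0],[0,0,0,0,0,0],[0,0,0,0,0,0]]], "jaw": -1}}

```text
t: 3.78
tool_pos: [0.4448, 0.1445, 0.0122]
tool_rot: [0.0, 0.791, 0.612, 0.001]
contact_force: [-1.5, 0.4, 6.2]
finger_gap: 0.063
```

Run:
```python
from st import *
st()
for n in("wrist","side"): cv2.imwrite(f"pics/{n}3.png",r.grab_frame(n)["color"])
```

```text
t 3.78 pos [0.4448 0.1445 0.0122] jaw -0.253 F [-1.49  0.45  6.16] sd 0.0 tq [-48.86  24.62  -0.87] gap 0.063 q [ 0.31  0.33 -0.52  0.73  0.    2.14]
```

View pics/wrist3.png

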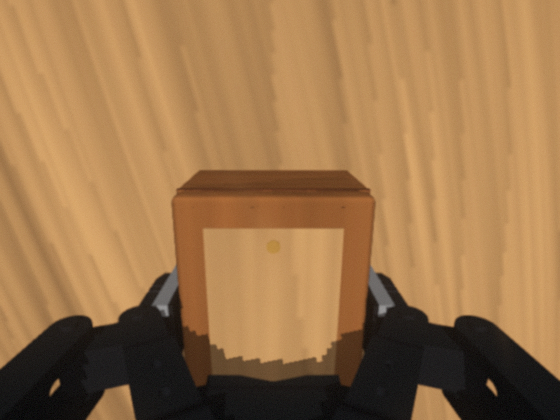

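View pics/side3.png

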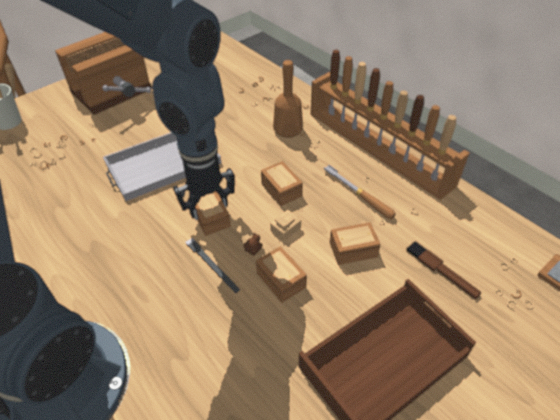

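The wrist view shows the case square between the pads, with the lid at (273,290) and a gap of 63 mm. I lift and weigh it.

Emit:
{"method": "carry_out", "body": {"commands": [[[0,0,0.1,0,0,0],[0,0,0.25,0,0,0],[0,0,0.5,0,0,0],[0,0,0.7,0,0,0],[0,0,0.7,0,0,0],[0,0,0.7,0,0,0],[0,0,0.7,0,0,0]]]}}

```text
t: 4.47
tool_pos: [0.4437, 0.1439, 0.0943]
tool_rot: [-0.0, 0.791, 0.612, 0.0]
contact_force: [-0.7, -0.1, -4.7]
finger_gap: 0.0631
```

Run:
```python
from st import *
st(8)
cv2.imwrite("pics/wrist4.png",r.grab_frame("wrist")["color"])
```

```text
t 4.87 pos [0.4434 0.1438 0.0937] jaw -0.253 F [ 0.19 -0.11 -3.56] sd 0.48 tq [-5.058e+01  3.115e+01  1.000e-02] gap 0.063 q [ 0.31  0.23 -0.4   0.94  0.    2.14]
```

View pics/wrist4.png

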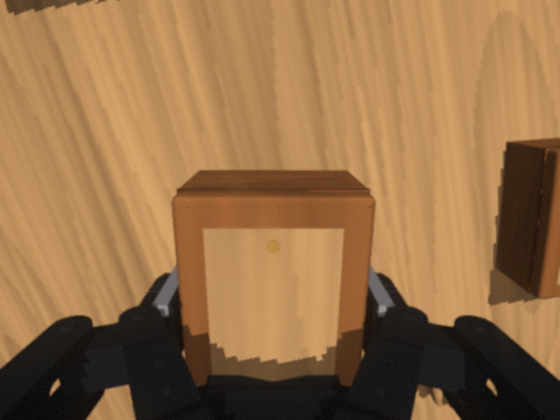

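Emit:
{"method": "carry_out", "body": {"commands": [[[-0.1,0.25,0,0,0,0.01],[-0.15,0.55,0,0,0,0.025],[-0.15,0.85,0,0,0,0.025],[-0.15,1,0,0,0,0.025],[-0.15,1,0,0,0,0.025]]]}}

```text
t: 5.33
tool_pos: [0.4264, 0.2677, 0.0945]
tool_rot: [-0.0, 0.765, 0.644, 0.001]
contact_force: [-0.1, -0.3, -3.0]
finger_gap: 0.0632
```

Emit:
{"method": "carry_out", "body": {"commands": [[[-0.15,0.3,0,0,0,0],[-0.3,0.6,0,0,0,0],[-0.3,0.9,0,0,0,0],[-0.3,1,0,0,0,0],[-0.3,1,0,0,0,0],[-0.3,1,0,0,0,0]]]}}

```text
t: 5.83
tool_pos: [0.3898, 0.3838, 0.094]
tool_rot: [0.0, 0.766, 0.643, -0.001]
contact_force: [0.7, -0.2, -4.0]
finger_gap: 0.0629
```

Emit:
{"method": "carry_out", "body": {"commands": [[[0,0.11,-0.2,0,0,0],[0,0.11,-0.35,0,0,0],[0,0.11,-0.45,0,0,0],[0,0.11,-0.5,0,0,0],[0,0.11,-0.5,0,0,0],[0,0.11,-0.5,0,0,0]]]}}

```text
t: 6.33
tool_pos: [0.3903, 0.3962, 0.0347]
tool_rot: [0.0, 0.766, 0.642, -0.0]
contact_force: [-0.6, 0.3, -2.8]
finger_gap: 0.0628
```

Run:
```python
from st import *
st(2)
for n in("wrist","side"): cv2.imwrite(f"pics/{n}5.png",r.grab_frame(n)["color"])
```

```text
t 6.43 pos [0.3906 0.3969 0.0353] jaw -0.175 F [-0.38 -0.16 -3.3 ] sd 0.08 tq [-6.321e+01  2.897e+01  5.000e-02] gap 0.063 q [ 0.79  0.43 -0.27  0.87  0.    2.54]
```

View pics/wrist5.png

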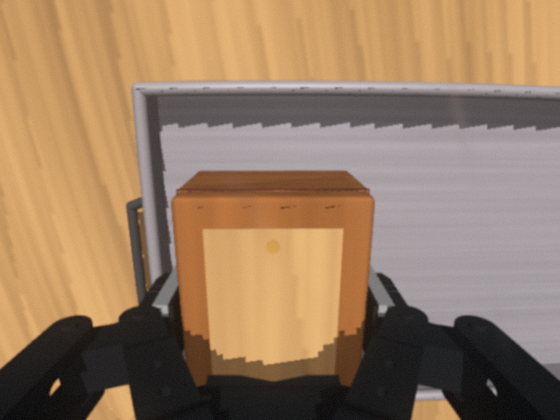

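View pics/side5.png

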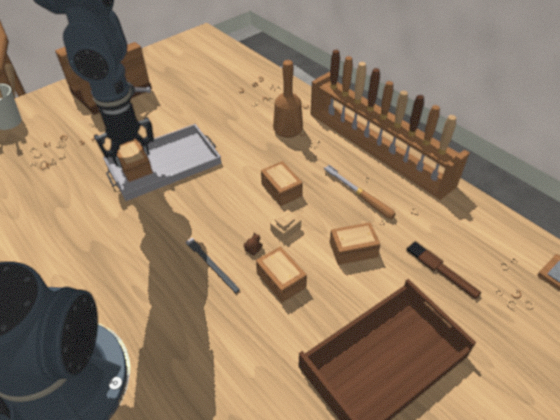

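Emit:
{"method": "carry_out", "body": {"commands": [[[0,0,-0.05,0,0,0],[0,0,-0.1,0,0,0],[0,0,-0.14,0,0,0],[0,0,-0.165,0,0,0],[0,0,-0.165,0,0,0],[0,0,-0.165,0,0,0]]]}}

```text
t: 7.03
tool_pos: [0.3898, 0.3969, 0.0162]
tool_rot: [0.0, 0.766, 0.643, 0.0]
contact_force: [-5.9, -6.6, 21.9]
finger_gap: 0.0632
```

Emit:
{"method": "carry_out", "body": {"commands": [[[0,0,0.01,0,0,0],[0,0,0.015,0,0,0],[0,0,0.015,0,0,0]]]}}

```text
t: 7.28
tool_pos: [0.3899, 0.3971, 0.0163]
tool_rot: [0.0, 0.766, 0.643, -0.0]
contact_force: [-1.2, -1.6, 3.2]
finger_gap: 0.0632
```

Emit:
{"method": "carry_out", "body": {"commands": [[[0,0,0,0,0,0],[0,0,0,0,0,0],[0,0,0,0,0,0],[0,0,0,0,0,0]]], "jaw": 0.7}}

```text
t: 7.62
tool_pos: [0.3901, 0.3973, 0.0164]
tool_rot: [-0.0, 0.766, 0.643, -0.0]
contact_force: [-0.9, -0.2, -0.4]
finger_gap: 0.0722
```

Emit:
{"method": "carry_out", "body": {"commands": [[[0,0,0.1,0,0,0],[0,0,0.3,0,0,0],[0,0,0.6,0,0,0],[0,0,0.9,0,0,0],[0,0,0.9,0,0,0]]]}}

```text
t: 8.03
tool_pos: [0.3924, 0.3996, 0.131]
tool_rot: [-0.0, 0.766, 0.643, 0.005]
contact_force: [0.1, 0.3, 0.9]
finger_gap: 0.0723
```

Run:
```python
from st import *
st(1)
for n in("wrist","top"): cv2.imwrite(f"pics/{n}6.png",r.grab_frame(n)["color"])
```

```text
t 8.03 pos [0.3924 0.3996 0.131 ] jaw -0.174 F [0.05 0.26 0.93] sd 0.0 tq [-58.44  30.42   2.86] gap 0.0723 q [ 0.79  0.34 -0.13  1.09  0.    2.54]
```

View pics/wrist6.png

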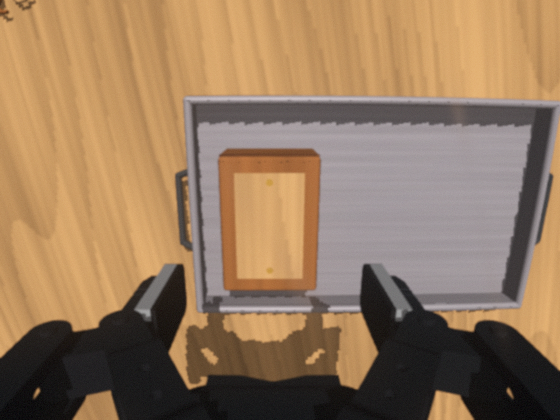

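The case sits flat in the tray, spanning (220–318, 150–290) in the wrist view. Next is the far-left case.

Emit:
{"method": "carry_out", "body": {"commands": [[[0.3,-0.36,0,0,0,0],[0.667,-0.818,0,0,0,0],[0.667,-0.818,0,0,0,0],[0.667,-0.818,0,0,0,0]]], "jaw": 1}}

```text
t: 8.47
tool_pos: [0.4727, 0.2941, 0.123]
tool_rot: [0.001, 0.767, 0.641, -0.001]
contact_force: [-0.8, -0.9, 0.4]
finger_gap: 0.0853
```

Emit:
{"method": "carry_out", "body": {"commands": [[[0.3,-0.36,0,0,0,0],[0.667,-0.818,0,0,0,0],[0.667,-0.818,0,0,0,0],[0.667,-0.818,0,0,0,0]]]}}

```text
t: 8.8
tool_pos: [0.5531, 0.1958, 0.1228]
tool_rot: [0.001, 0.768, 0.641, -0.001]
contact_force: [-0.4, 0.4, 0.4]
finger_gap: 0.0854
```

Emit:
{"method": "carry_out", "body": {"commands": [[[0.3,-0.36,0,0,0,0],[0.667,-0.818,0,0,0,0],[0.667,-0.818,0,0,0,0],[0.667,-0.818,0,0,0,0],[0.667,-0.818,0,0,0,0],[0.667,-0.818,0,0,0,0]]]}}

```text
t: 9.3
tool_pos: [0.6292, 0.1024, 0.1229]
tool_rot: [-0.001, 0.766, 0.642, -0.001]
contact_force: [-1.0, 0.4, -0.8]
finger_gap: 0.0853
```

```bash
cat > chk.py <<'E'
from st import *
from fit import boxpts
import pickle,sys
res=pickle.load(open("res.pkl","rb"))
def chk(names,out):
    f=r.grab_frame("wrist");im=f["color"].copy()
    for k in names:
        px=proj(f,boxpts(*res[k][0],*res[k][1]))
        for i in range(8):
            for j in(1,2,4):
                if not i&j: cv2.line(im,tuple(px[i].astype(int)),tuple(px[i|j].astype(int)),(0,255,0),1)
    cv2.imwrite(out,im)
E
python3 - <<'E'
from chk import *
st(4); chk(["FL","FR","NR"],"pics/w7.png")
E
```

```text
t 9.5 pos [0.6291 0.1036 0.1238] jaw -0.173 F [-0.09  0.07  0.39] sd 0.42 tq [-7.020e+01  3.327e+01 -2.000e-02] gap 0.0851 q [0.16 0.48 0.07 1.17 0.   1.91]
```

View pics/w7.png

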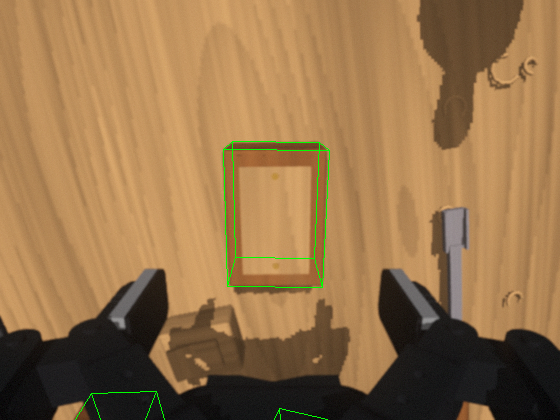

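Emit:
{"method": "carry_out", "body": {"commands": [[[0.01,-0.005,-0.3,0,0,0],[0.01,-0.005,-0.6,0,0,0],[0.01,-0.005,-0.8,0,0,0],[0.01,-0.005,-0.94,0,0,0],[0.01,-0.005,-0.94,0,0,0],[0.01,-0.005,-0.94,0,0,0]]]}}

```text
t: 10.05
tool_pos: [0.6305, 0.1026, 0.0114]
tool_rot: [-0.0, 0.766, 0.643, -0.001]
contact_force: [0.5, -0.4, 1.1]
finger_gap: 0.0855
```

Emit:
{"method": "carry_out", "body": {"commands": [[[0,0,0,0,0,0],[0,0,0,0,0,0],[0,0,0,0,0,0],[0,0,0,0,0,0],[0,0,0,0,0,0],[0,0,0,0,0,0]]], "jaw": -1}}

```text
t: 10.55
tool_pos: [0.6323, 0.1025, 0.0138]
tool_rot: [0.001, 0.766, 0.643, 0.001]
contact_force: [-1.3, 1.2, 6.5]
finger_gap: 0.063
```

Emit:
{"method": "carry_out", "body": {"commands": [[[0,0,0.1,0,0,0],[0,0,0.25,0,0,0],[0,0,0.5,0,0,0],[0,0,0.7,0,0,0],[0,0,0.7,0,0,0],[0,0,0.7,0,0,0],[0,0,0.7,0,0,0]]]}}

```text
t: 11.13
tool_pos: [0.6309, 0.102, 0.0952]
tool_rot: [-0.0, 0.766, 0.643, -0.0]
contact_force: [-0.9, 0.5, -3.5]
finger_gap: 0.0629
```

Run:
```python
from st import *
st(8)
cv2.imwrite("pics/wrist8.png",r.grab_frame("wrist")["color"])
```

```text
t 11.53 pos [0.6307 0.102  0.0946] jaw -0.175 F [-0.3   0.14 -3.35] sd 0.38 tq [-7.402e+01  3.377e+01  1.000e-02] gap 0.0631 q [0.16 0.5  0.03 1.1  0.   1.91]
```

View pics/wrist8.png

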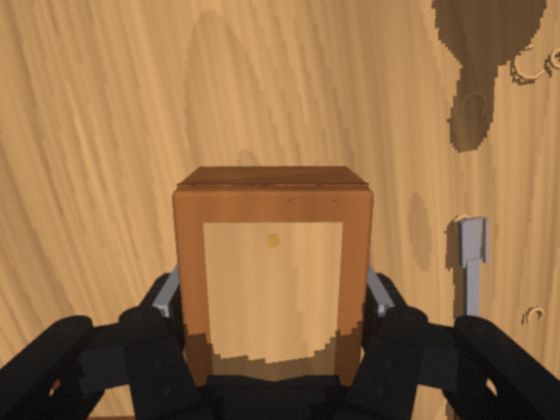

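It weighs about 3.4 N, so it holds a stone and goes to the far slot of the steel tray.

Emit:
{"method": "carry_out", "body": {"commands": [[[-0.1,0.25,0,0,0,0],[-0.25,0.55,0,0,0,0],[-0.3,0.85,0,0,0,0],[-0.35,1,0,0,0,0],[-0.35,1,0,0,0,0]]]}}

```text
t: 12.0
tool_pos: [0.5881, 0.226, 0.0957]
tool_rot: [-0.001, 0.765, 0.644, 0.0]
contact_force: [-0.2, -0.1, -3.2]
finger_gap: 0.0632
```

Emit:
{"method": "carry_out", "body": {"commands": [[[-0.15,0.3,0,0,0,0],[-0.3,0.6,0,0,0,0],[-0.4,0.9,0,0,0,0],[-0.447,1,0,0,0,0],[-0.447,1,0,0,0,0],[-0.447,1,0,0,0,0]]]}}

```text
t: 12.5
tool_pos: [0.5355, 0.3423, 0.0955]
tool_rot: [0.0, 0.765, 0.643, -0.0]
contact_force: [0.4, 0.1, -3.3]
finger_gap: 0.0632
```

Emit:
{"method": "carry_out", "body": {"commands": [[[0,0.25,-0.15,0,0,0],[0,0.25,-0.3,0,0,0],[0,0.25,-0.45,0,0,0],[0,0.25,-0.5,0,0,0],[0,0.25,-0.5,0,0,0],[0,0.25,-0.5,0,0,0]]]}}

```text
t: 13.0
tool_pos: [0.5363, 0.371, 0.036]
tool_rot: [0.0, 0.766, 0.642, -0.0]
contact_force: [0.8, 0.1, -3.3]
finger_gap: 0.0627
```

Run:
```python
from st import *
st(2)
cv2.imwrite("pics/wrist9.png",r.grab_frame("wrist")["color"])
```

```text
t 13.1 pos [0.5367 0.3716 0.0368] jaw -0.175 F [-0.02  0.37 -2.88] sd 0.26 tq [-7.510e+01  3.107e+01  5.000e-02] gap 0.0631 q [ 0.61  0.57 -0.01  0.99  0.    2.35]
```

View pics/wrist9.png

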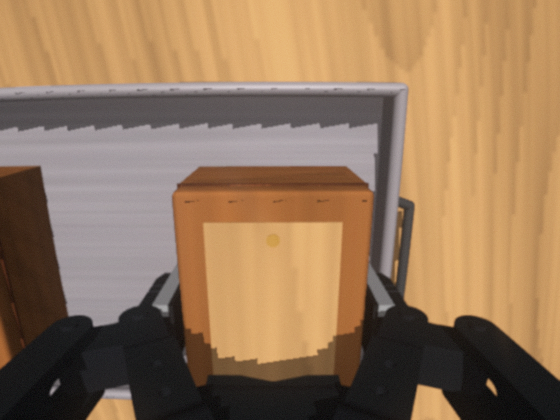

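Emit:
{"method": "carry_out", "body": {"commands": [[[-0.03,0.005,-0.04,0,0,0],[-0.03,0.005,-0.09,0,0,0],[-0.03,0.005,-0.13,0,0,0],[-0.03,0.005,-0.15,0,0,0],[-0.03,0.005,-0.15,0,0,0],[-0.03,0.005,-0.15,0,0,0]]]}}

```text
t: 13.65
tool_pos: [0.5316, 0.3725, 0.0179]
tool_rot: [-0.0, 0.766, 0.643, -0.0]
contact_force: [-3.1, -2.3, 4.5]
finger_gap: 0.0632
```

Contact is light at 4.5 N, so I release.

Emit:
{"method": "carry_out", "body": {"commands": [[[0,0,0,0,0,0],[0,0,0,0,0,0],[0,0,0,0,0,0],[0,0,0,0,0,0]]], "jaw": 0.68}}

```text
t: 13.98
tool_pos: [0.5323, 0.3728, 0.0176]
tool_rot: [-0.0, 0.766, 0.643, 0.0]
contact_force: [0.5, -0.3, 0.5]
finger_gap: 0.0722
```

Emit:
{"method": "carry_out", "body": {"commands": [[[0,0,0.1,0,0,0],[0,0,0.3,0,0,0],[0,0,0.6,0,0,0],[0,0,0.9,0,0,0],[0,0,0.9,0,0,0],[0,0,0.9,0,0,0]]]}}

```text
t: 14.48
tool_pos: [0.5335, 0.3737, 0.1283]
tool_rot: [0.0, 0.766, 0.643, 0.003]
contact_force: [0.2, -0.4, -0.9]
finger_gap: 0.0716
```

Run:
```python
from st import *
st(1)
cv2.imwrite("pics/wrist10.png",r.grab_frame("wrist")["color"])
```

```text
t 14.48 pos [0.5335 0.3737 0.1283] jaw -0.174 F [ 0.24 -0.42 -0.88] sd 0.0 tq [-75.34  35.69   0.45] gap 0.0716 q [0.61 0.5  0.11 1.18 0.   2.36]
```

View pics/wrist10.png

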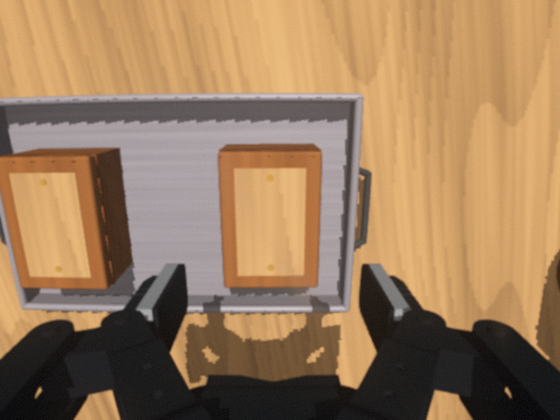

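Emit:
{"method": "carry_out", "body": {"commands": [[[-0.08,-0.4,0,0,0,0.01],[-0.164,-0.985,0,0,0,0.025],[-0.164,-0.985,0,0,0,0.025],[-0.164,-0.985,0,0,0,0.025]]], "jaw": 1}}

```text
t: 14.87
tool_pos: [0.5096, 0.2487, 0.124]
tool_rot: [-0.0, 0.741, 0.671, -0.003]
contact_force: [1.0, 0.9, 0.1]
finger_gap: 0.0856
```

Emit:
{"method": "carry_out", "body": {"commands": [[[-0.08,-0.4,0,0,0,0],[-0.164,-0.985,0,0,0,0],[-0.164,-0.985,0,0,0,0],[-0.164,-0.985,0,0,0,0]]]}}

```text
t: 15.2
tool_pos: [0.49, 0.1311, 0.1242]
tool_rot: [-0.0, 0.741, 0.671, -0.002]
contact_force: [-0.0, -0.2, 0.4]
finger_gap: 0.0853
```

Emit:
{"method": "carry_out", "body": {"commands": [[[-0.08,-0.4,0,0,0,0],[-0.164,-0.985,0,0,0,0],[-0.164,-0.985,0,0,0,0],[-0.164,-0.985,0,0,0,0]]]}}

```text
t: 15.53
tool_pos: [0.4709, 0.0135, 0.1245]
tool_rot: [-0.0, 0.742, 0.671, -0.002]
contact_force: [-0.5, 0.8, -0.4]
finger_gap: 0.085
```

Emit:
{"method": "carry_out", "body": {"commands": [[[-0.08,-0.4,0,0,0,0],[-0.164,-0.985,0,0,0,0],[-0.164,-0.985,0,0,0,0],[-0.164,-0.985,0,0,0,0],[-0.164,-0.985,0,0,0,0],[-0.164,-0.985,0,0,0,0]]]}}

```text
t: 16.03
tool_pos: [0.453, -0.0998, 0.1249]
tool_rot: [-0.001, 0.741, 0.672, -0.0]
contact_force: [-0.3, 1.6, -0.2]
finger_gap: 0.0851
```

Run:
```python
from chk import *
st(4); chk(["FR","NR","toad"],"pics/w11.png")
```

```text
t 16.23 pos [ 0.4533 -0.099   0.1252] jaw -0.094 F [ 0.25  0.27 -0.23] sd 0.57 tq [-47.23  31.16   0.  ] gap 0.0856 q [-0.21  0.2  -0.35  1.02  0.    1.45]
```

View pics/w11.png

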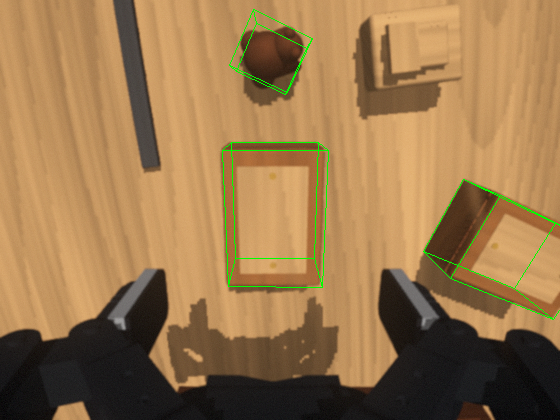

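Emit:
{"method": "carry_out", "body": {"commands": [[[0.005,-0.01,-0.3,0,0,0],[0.005,-0.01,-0.6,0,0,0],[0.005,-0.01,-0.8,0,0,0],[0.005,-0.01,-0.95,0,0,0],[0.005,-0.01,-0.95,0,0,0],[0.005,-0.01,-0.95,0,0,0]]]}}

```text
t: 16.78
tool_pos: [0.4535, -0.1006, 0.0114]
tool_rot: [-0.001, 0.74, 0.673, -0.001]
contact_force: [-0.3, -0.5, 0.3]
finger_gap: 0.0853
```

Emit:
{"method": "carry_out", "body": {"commands": [[[0,0,0,0,0,0],[0,0,0,0,0,0],[0,0,0,0,0,0],[0,0,0,0,0,0],[0,0,0,0,0,0],[0,0,0,0,0,0]]], "jaw": -1}}

```text
t: 17.28
tool_pos: [0.455, -0.1013, 0.0133]
tool_rot: [0.001, 0.74, 0.672, 0.001]
contact_force: [-0.9, 1.2, 5.0]
finger_gap: 0.0633
```

Emit:
{"method": "carry_out", "body": {"commands": [[[0,0,0.1,0,0,0],[0,0,0.25,0,0,0],[0,0,0.5,0,0,0],[0,0,0.7,0,0,0],[0,0,0.9,0,0,0],[0,0,0.9,0,0,0],[0,0,0.9,0,0,0]]]}}

```text
t: 17.87
tool_pos: [0.4552, -0.1016, 0.1217]
tool_rot: [0.002, 0.74, 0.672, 0.001]
contact_force: [0.4, -0.9, -1.9]
finger_gap: 0.0632
```

Run:
```python
from st import *
st(8)
cv2.imwrite("pics/wrist12.png",r.grab_frame("wrist")["color"])
```

```text
t 18.27 pos [ 0.4535 -0.1012  0.1192] jaw -0.096 F [ 0.01  0.12 -1.42] sd 0.58 tq [-4.884e+01  3.182e+01  2.000e-02] gap 0.0629 q [-0.22  0.21 -0.36  1.01  0.    1.45]
```

View pics/wrist12.png

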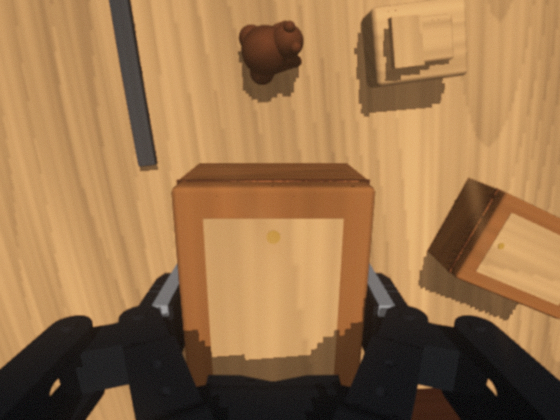

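It weighs about 1.4 N, so it is empty and goes to the wooden box.

Emit:
{"method": "carry_out", "body": {"commands": [[[-0.1,-0.25,0,0,0,0],[-0.17,-0.55,0,0,0,0],[-0.17,-0.85,0,0,0,0],[-0.17,-1,0,0,0,0],[-0.17,-1,0,0,0,0]]]}}

```text
t: 18.73
tool_pos: [0.4337, -0.2247, 0.1195]
tool_rot: [0.001, 0.741, 0.671, -0.0]
contact_force: [0.3, -0.5, -0.9]
finger_gap: 0.0631
```

Emit:
{"method": "carry_out", "body": {"commands": [[[-0.1,-0.3,0,0,0,0],[-0.17,-0.6,0,0,0,0],[-0.17,-0.9,0,0,0,0],[-0.17,-1,0,0,0,0],[-0.17,-1,0,0,0,0],[-0.17,-1,0,0,0,0]]]}}

```text
t: 19.23
tool_pos: [0.4128, -0.341, 0.1191]
tool_rot: [-0.001, 0.741, 0.672, 0.0]
contact_force: [-0.4, -0.7, -1.3]
finger_gap: 0.063
```

Emit:
{"method": "carry_out", "body": {"commands": [[[0,-0.145,-0.15,0,0,0],[0,-0.145,-0.3,0,0,0],[0,-0.145,-0.45,0,0,0],[0,-0.145,-0.5,0,0,0],[0,-0.145,-0.5,0,0,0],[0,-0.145,-0.5,0,0,0]]]}}

```text
t: 19.73
tool_pos: [0.4134, -0.3576, 0.06]
tool_rot: [-0.0, 0.74, 0.673, 0.0]
contact_force: [-0.1, -0.9, -0.7]
finger_gap: 0.0627
```

Run:
```python
from st import *
st(2)
cv2.imwrite("pics/wrist13.png",r.grab_frame("wrist")["color"])
```

```text
t 19.83 pos [ 0.4138 -0.3584  0.0607] jaw -0.095 F [ 0.35 -0.46 -0.69] sd 0.57 tq [-5.986e+01  2.917e+01  4.000e-02] gap 0.0631 q [-0.71  0.39 -0.26  0.92  0.    0.95]
```

View pics/wrist13.png

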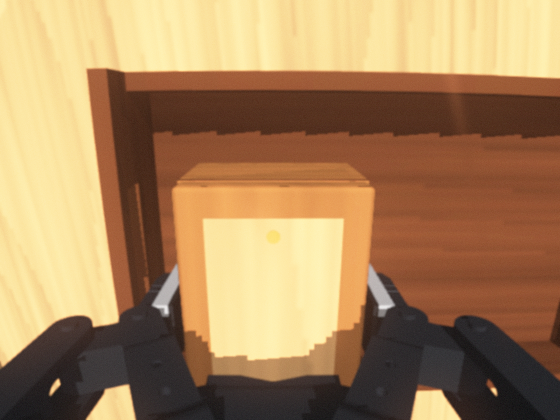

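Emit:
{"method": "carry_out", "body": {"commands": [[[0,0,-0.1,0,0,0],[0,0,-0.2,0,0,0],[0,0,-0.26,0,0,0],[0,0,-0.29,0,0,0],[0,0,-0.315,0,0,0],[0,0,-0.315,0,0,0],[0,0,-0.315,0,0,0]]]}}

```text
t: 20.47
tool_pos: [0.4134, -0.3589, 0.0223]
tool_rot: [0.0, 0.74, 0.672, 0.0]
contact_force: [-0.4, -0.2, -1.3]
finger_gap: 0.0631
```

Emit:
{"method": "carry_out", "body": {"commands": [[[0,0,-0.006,0,0,0],[0,0,-0.013,0,0,0],[0,0,-0.013,0,0,0],[0,0,-0.013,0,0,0]]]}}

```text
t: 20.8
tool_pos: [0.4135, -0.3591, 0.0213]
tool_rot: [0.001, 0.74, 0.672, 0.0]
contact_force: [-1.8, 2.1, 6.6]
finger_gap: 0.0628
```

Emit:
{"method": "carry_out", "body": {"commands": [[[0,0,0,0,0,0],[0,0,0,0,0,0],[0,0,0,0,0,0],[0,0,0,0,0,0]]], "jaw": 0.72}}

```text
t: 21.13
tool_pos: [0.4132, -0.3588, 0.0203]
tool_rot: [0.0, 0.74, 0.672, -0.0]
contact_force: [-0.6, 0.6, 0.0]
finger_gap: 0.0737
```

Emit:
{"method": "carry_out", "body": {"commands": [[[0,0,0.1,0,0,0],[0,0,0.3,0,0,0],[0,0,0.6,0,0,0],[0,0,0.9,0,0,0],[0,0,0.9,0,0,0],[0,0,0.9,0,0,0]]]}}

```text
t: 21.63
tool_pos: [0.4143, -0.3597, 0.1304]
tool_rot: [0.002, 0.74, 0.672, 0.0]
contact_force: [-0.3, -1.2, -0.6]
finger_gap: 0.0738
```

Run:
```python
from st import *
st(1)
cv2.imwrite("pics/wrist14.png",r.grab_frame("wrist")["color"])
```

```text
t 21.63 pos [ 0.4143 -0.3597  0.1304] jaw -0.096 F [-0.29 -1.15 -0.62] sd 0.0 tq [-61.12  34.35   0.49] gap 0.0738 q [-0.71  0.33 -0.15  1.09 -0.    0.95]
```

View pics/wrist14.png

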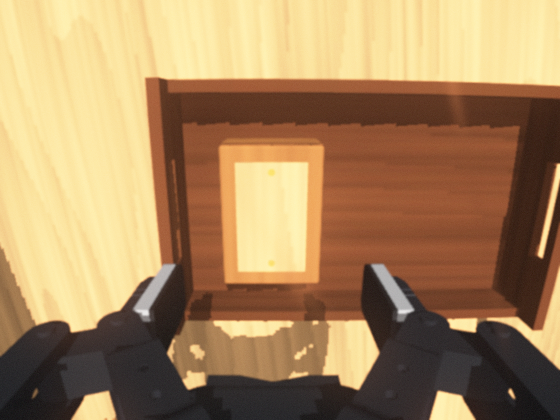

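The empty case lies flat in the box, at (220–322, 140–283). Next is the far-right case.

Emit:
{"method": "carry_out", "body": {"commands": [[[0.2,0.2,0,0,0,0.04],[0.4,0.4,0,0,0,0.08],[0.6,0.6,0,0,0,0.12],[0.886,0.889,0,0,0,0.16],[0.886,0.889,0,0,0,0.188],[0.886,0.889,0,0,0,0.188]]], "jaw": 1}}

```text
t: 22.18
tool_pos: [0.5204, -0.2496, 0.1263]
tool_rot: [-0.001, 0.509, 0.861, 0.0]
contact_force: [-0.2, -0.5, -0.3]
finger_gap: 0.0855
```

Emit:
{"method": "carry_out", "body": {"commands": [[[0.2,0.2,0,0,0,0.04],[0.4,0.4,0,0,0,0.08],[0.6,0.6,0,0,0,0.12],[0.886,0.889,0,0,0,0.16],[0.886,0.889,0,0,0,0.188],[0.886,0.889,0,0,0,0.188],[0.886,0.889,0,0,0,0.188]]]}}

```text
t: 22.77
tool_pos: [0.6247, -0.1457, 0.1269]
tool_rot: [-0.001, 0.242, 0.97, -0.0]
contact_force: [-0.6, -0.1, 0.1]
finger_gap: 0.0852
```

Run:
```python
from chk import *
st(4); chk(["FR"],"pics/w15.png")
```

```text
t 22.97 pos [ 0.6245 -0.1466  0.1277] jaw 1.081 F [-0.33 -0.32 -0.14] sd 0.3 tq [-7.066e+01  3.347e+01 -3.000e-02] gap 0.085 q [-0.23  0.48  0.09  1.18 -0.    0.26]
```

View pics/w15.png

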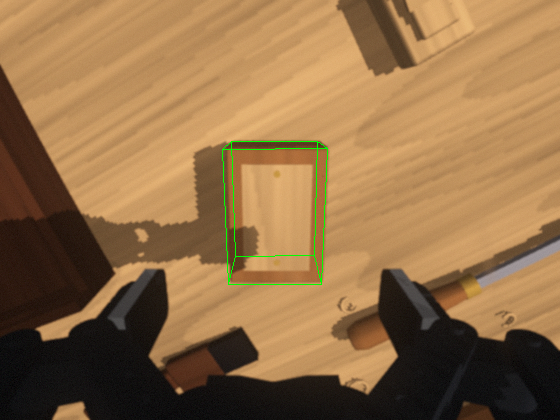

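Emit:
{"method": "carry_out", "body": {"commands": [[[0.005,0.005,-0.3,0,0,0],[0.005,0.005,-0.6,0,0,0],[0.005,0.005,-0.8,0,0,0],[0.005,0.005,-0.97,0,0,0],[0.005,0.005,-0.97,0,0,0],[0.005,0.005,-0.97,0,0,0]]]}}

```text
t: 23.52
tool_pos: [0.6254, -0.1452, 0.0115]
tool_rot: [-0.001, 0.241, 0.97, -0.0]
contact_force: [0.2, 0.5, 0.7]
finger_gap: 0.0853
```

Emit:
{"method": "carry_out", "body": {"commands": [[[0,0,0,0,0,0],[0,0,0,0,0,0],[0,0,0,0,0,0],[0,0,0,0,0,0],[0,0,0,0,0,0],[0,0,0,0,0,0]]], "jaw": -1}}

```text
t: 24.02
tool_pos: [0.6277, -0.1453, 0.0142]
tool_rot: [0.002, 0.241, 0.971, -0.0]
contact_force: [-1.1, -0.5, 7.1]
finger_gap: 0.0629
```

Emit:
{"method": "carry_out", "body": {"commands": [[[0,0,0.1,0,0,0],[0,0,0.25,0,0,0],[0,0,0.5,0,0,0],[0,0,0.7,0,0,0],[0,0,0.9,0,0,0],[0,0,0.9,0,0,0],[0,0,0.9,0,0,0]]]}}

```text
t: 24.6
tool_pos: [0.6276, -0.145, 0.1223]
tool_rot: [0.002, 0.24, 0.971, -0.0]
contact_force: [0.5, 0.3, -1.3]
finger_gap: 0.0631
```

Run:
```python
from st import *
st(8)
cv2.imwrite("pics/wrist16.png",r.grab_frame("wrist")["color"])
cv2.imwrite("pics/top16.png",r.grab_frame("top")["color"])
```

```text
t 25.0 pos [ 0.626  -0.1447  0.1192] jaw 1.085 F [-0.1  -0.07 -1.41] sd 0.4 tq [-7.316e+01  3.410e+01  2.000e-02] gap 0.0631 q [-0.23  0.49  0.08  1.16 -0.    0.26]
```

View pics/wrist16.png

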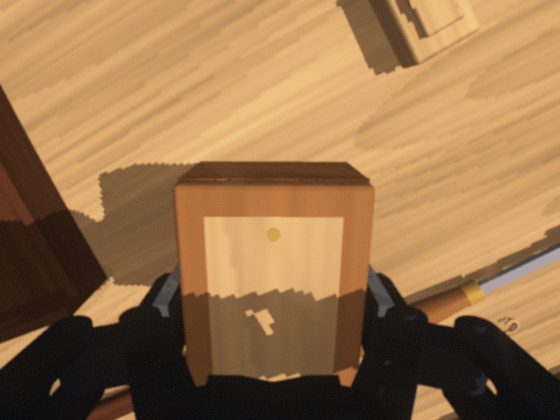

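View pics/top16.png

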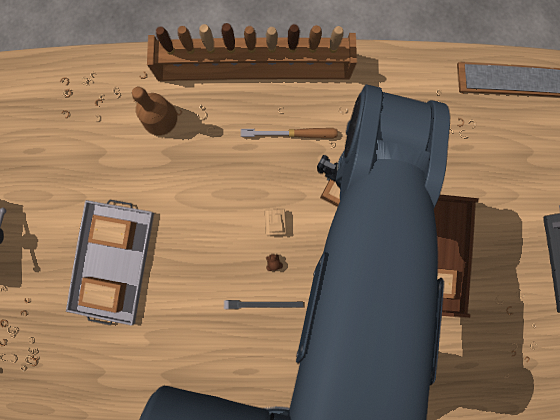

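Also empty at about 1.4 N. It goes lengthwise into the far half of the box.

Emit:
{"method": "carry_out", "body": {"commands": [[[-0.08,-0.25,0,0,0,0.02],[-0.18,-0.5,0,0,0,0.04],[-0.27,-0.8,0,0,0,0.061],[-0.324,-0.95,0,0,0,0.061],[-0.324,-0.95,0,0,0,0.061]]]}}

```text
t: 25.52
tool_pos: [0.5861, -0.2625, 0.1197]
tool_rot: [-0.0, 0.148, 0.989, -0.001]
contact_force: [0.4, -1.0, -1.3]
finger_gap: 0.0626
```

Emit:
{"method": "carry_out", "body": {"commands": [[[-0.08,-0.25,0,0,0,0.02],[-0.18,-0.5,0,0,0,0.04],[-0.27,-0.8,0,0,0,0.061],[-0.324,-0.95,0,0,0,0.061],[-0.324,-0.95,0,0,0,0.061],[-0.324,-0.95,0,0,0,0.061]]]}}

```text
t: 26.02
tool_pos: [0.5483, -0.3732, 0.1196]
tool_rot: [-0.0, 0.052, 0.999, 0.0]
contact_force: [0.7, -0.2, -0.5]
finger_gap: 0.0633
```

Emit:
{"method": "carry_out", "body": {"commands": [[[0,0,-0.15,0,0,0],[0,0,-0.3,0,0,0],[0,0,-0.45,0,0,0],[0,0,-0.45,0,0,0],[0,0,-0.45,0,0,0]]]}}

```text
t: 26.43
tool_pos: [0.5486, -0.371, 0.0653]
tool_rot: [-0.001, 0.05, 0.999, 0.001]
contact_force: [0.1, 0.3, -0.2]
finger_gap: 0.0632
```

Run:
```python
from st import *
st(2)
cv2.imwrite("pics/wrist17.png",r.grab_frame("wrist")["color"])
cv2.imwrite("pics/side17.png",r.grab_frame("side")["color"])
```

```text
t 26.53 pos [ 0.5494 -0.372   0.0667] jaw 1.47 F [ 0.61  0.26 -1.78] sd 0.33 tq [-7.415e+01  3.125e+01  2.000e-02] gap 0.0632 q [-0.6   0.56  0.06  1.07  0.   -0.49]
```

View pics/wrist17.png

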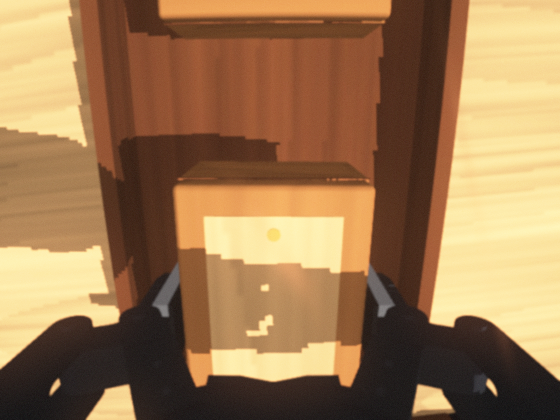

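View pics/side17.png

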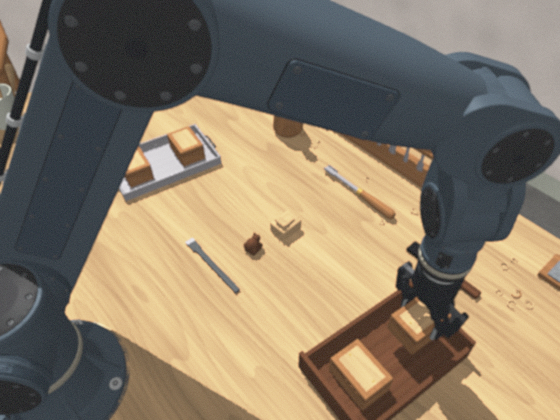

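Emit:
{"method": "carry_out", "body": {"commands": [[[0,0,-0.12,0,0,0],[0,0,-0.24,0,0,0],[0,0,-0.32,0,0,0],[0,0,-0.36,0,0,0],[0,0,-0.372,0,0,0],[0,0,-0.38,0,0,0],[0,0,-0.38,0,0,0],[0,0,-0.38,0,0,0]]]}}

```text
t: 27.3
tool_pos: [0.5485, -0.3727, 0.0222]
tool_rot: [0.0, 0.051, 0.999, -0.0]
contact_force: [-4.9, 2.8, 9.4]
finger_gap: 0.0631
```

Emit:
{"method": "carry_out", "body": {"commands": [[[0,0,0.004,0,0,0],[0,0,0.004,0,0,0],[0,0,0.004,0,0,0],[0,0,0.004,0,0,0],[0,0,0.004,0,0,0]]], "jaw": 0.75}}

```text
t: 27.72
tool_pos: [0.5487, -0.3728, 0.0207]
tool_rot: [0.0, 0.051, 0.999, -0.0]
contact_force: [0.3, -0.1, -1.3]
finger_gap: 0.0748
```

Emit:
{"method": "carry_out", "body": {"commands": [[[0,0,0.1,0,0,0],[0,0,0.3,0,0,0],[0,0,0.6,0,0,0],[0,0,1,0,0,0],[0,0,1,0,0,0],[0,0,1,0,0,0]]]}}

```text
t: 28.22
tool_pos: [0.5504, -0.374, 0.1447]
tool_rot: [0.003, 0.051, 0.999, -0.002]
contact_force: [-0.2, -0.3, -0.3]
finger_gap: 0.0746
```

Emit:
{"method": "carry_out", "body": {"commands": [[[-0.3,0.3,0.3,0,0,0],[-0.6,0.6,0.6,0,0,0],[-1,1,1,0,0,0],[-1,1,1,0,0,0],[-1,1,1,0,0,0],[-1,1,1,0,0,0]]]}}

```text
t: 28.72
tool_pos: [0.4259, -0.25, 0.2648]
tool_rot: [0.001, 0.051, 0.999, -0.001]
contact_force: [2.7, -0.1, 0.1]
finger_gap: 0.0746
```

Emit:
{"method": "carry_out", "body": {"commands": [[[-0.3,0.3,0.3,0,0,0],[-0.6,0.6,0.6,0,0,0],[-1,1,0.6,0,0,0],[-1,1,0.6,0,0,0],[-1,1,0.6,0,0,0],[-1,1,0.6,0,0,0]]]}}

```text
t: 29.22
tool_pos: [0.3061, -0.1307, 0.3335]
tool_rot: [0.0, 0.051, 0.999, -0.0]
contact_force: [0.9, -0.7, -0.0]
finger_gap: 0.0748
```

Run:
```python
from st import *
st(2)
cv2.imwrite("pics/top18.png",r.grab_frame("top")["color"])
cv2.imwrite("pics/side18.png",r.grab_frame("side")["color"])
```

```text
t 29.32 pos [ 0.3082 -0.1322  0.3328] jaw 1.47 F [ 0.19 -0.37 -0.16] sd 0.26 tq [-29.32  34.98   0.78] gap 0.0746 q [-0.41 -0.11 -0.14  1.54 -0.   -0.3 ]
```

View pics/top18.png

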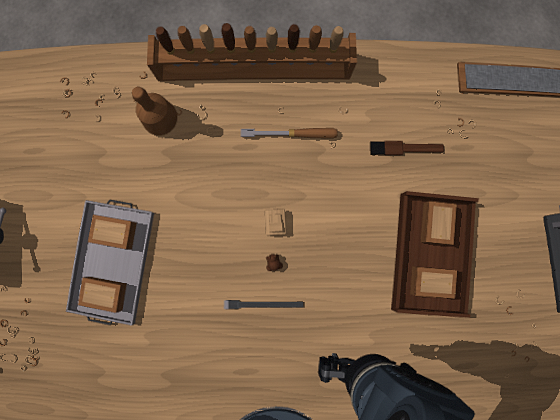

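View pics/side18.png

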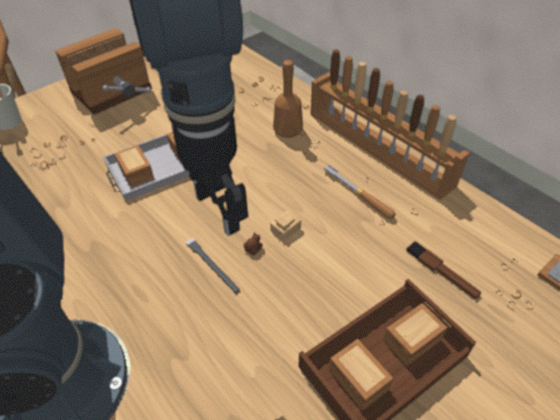

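All four cases are placed, and the blank, toad, gouge, chisel and brush appear where they were. I make one numeric check before handing in.

Run:
```python
from fit import *
f=r.grab_frame("top")
T=dict(tray=(.4632,.3848,-.175,.004),box=(.4775,-.3655,-.102,.008))
for c in r.cut_out("case_a","top"):
    m=c["pixels"];ys,xs=np.nonzero(m);p=onz(f,[[xs.mean(),ys.mean()]],.03)[0]
    k="tray" if p[1]>0 else "box";t=T[k]
    s=fit([(f,m.astype(np.float32))],(.092,.064,t[3],t[3]+.048),(p[0],p[1],[0,.8,1.57,2.4])).x
    d=s[:2]-t[:2];co,si=np.cos(t[2]),np.sin(t[2])
    print(k,round(c["score"],2),m.sum(),"local",np.round([co*d[0]+si*d[1],-si*d[0]+co*d[1]],3),"yaw rel",round((s[2]-t[2])%np.pi,2))
for q in("blank","toad","bar_chisel","dust_brush","gouge"):
    for c in r.cut_out(q,"top")[:2]:
        ys,xs=np.nonzero(c["pixels"]);print(q,round(c["score"],2),xs.mean().round(),ys.mean().round())
```

```text
tray 0.92 1309 local [ 0.07  -0.001] yaw rel 1.57
box 0.71 1280 local [-0.065  0.001] yaw rel 1.59
tray 0.59 1284 local [-0.075 -0.004] yaw rel 1.58
box 0.56 1421 local [ 0.069 -0.001] yaw rel 0.01
blank 0.67 276.0 223.0
toad 0.54 273.0 262.0
bar_chisel 0.8 262.0 304.0
dust_brush 0.89 403.0 148.0
gouge 0.69 296.0 133.0
```

Run:
```python
from h import *
print(r.sign_off())
```

```text
the job is handed in; nothing more can be done
None
```

I weighed all four cases by lifting them, set each one down in its tray and handed the job in at about 30 s of the 72 s allowed.

| Case (start position) | Weight felt | Result | Placed in | Offset from tray centre |
|---|---|---|---|---|
| Near-left | about 3.6 N | holds a stone | steel tray | −75 mm lengthwise, −4 mm crosswise |
| Far-left | about 3.4 N | holds a stone | steel tray | +70 mm lengthwise, −1 mm crosswise |
| Near-right | about 1.4 N | empty | wooden box | −65 mm lengthwise, +1 mm crosswise |
| Far-right | about 1.4 N | empty | wooden box | +69 mm lengthwise, −1 mm crosswise |

- **Final checks:** The offsets come from the last top picture, with limits of 105 mm lengthwise and 60 mm crosswise. The pictures show all four cases lying flat with the lid up, and the gripper clear of everything.
- **Other things on the bench:** The blank, toad, chisel and brush were found within about 2 pixels of their first positions. The gouge had no first top-view detection to compare with. It looks unmoved in the pictures.
- **Anything that disagreed:** The two empty cases read slightly above the stated 1.1 to 1.3 N, with readings scattering by about 0.5 N. That is still far from the stone cases. The first case was pressed onto the tray floor with about 22 N before I eased off and released it.

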